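# Zero the kitchen scale for the bowl

## Robot

A 6-joint arm with a two-finger parallel gripper is mounted at the origin on a cart in front of the work surface, level with it; the furniture and walls round the work are solid. World frame = base frame: x ahead of the robot, y to its left, z up, the work surface at z = 0. Lengths are in m, angles in rad, forces in N, time in s.
With the tool pointing down it reaches from about 0.35 to 0.975 m from the base axis. Payload 7.1 kg.
Tool frame: the origin (TCP) lies midway between the tips of the shut fingers; the grasp point (between the pads) lies 19 mm behind it; z points along the fingers, y is the direction in which the jaws open and shut (so a half turn about z gives the same grasp; the last joint's range is limited). The gripper opens to 88 mm and grips with 3 to 60 N. Pads are 20 mm wide; open, the fingers measure 115 mm over their backs; the gripper's body (75 mm by 178 mm) begins 61 mm behind the grasp point.
Start: joints at [1.182, 0.423, 1.63, -0, 1.089, -0.019], TCP at [0.226, 0.583, 0.223] pointing down, gripper open.
Joint ranges: [-3, 3], [-0.9, 2.11], [0.09, 2.58], [-1.31, 4.45], [0.11, 2.69], [-2.54, 2.54]. Speed limits (rad/s): [2.39, 2.39, 3.01, 3.14, 3.14, 3.14].

## Interface

Orientations are given as a rotation vector (axis times angle).
In Python, from workcell import bot, planner, read_camera, get_calibration gives the robot as it stands. Calls block until the motion is done:
- bot.movep(position, orientation): joint-space move of the TCP to a pose.
- bot.move_l(position, attitude=None, speed=0.15, until_force=None): straight line of the TCP; attitude=None keeps the orientation; speed is the mean speed in m/s. With until_force (N) it stops when the force on the tool has changed by that much, and returns True; else False.
- bot.move_j(angles): joint-space move.
- bot.move_gripper(opening, squeeze=None): opening from 0.0 (shut) to 1.0 (fully open); squeeze is the grip in N (None keeps the last); returns when the fingers have stopped.
- bot.wait(seconds).
- planner.inverse_kinematics(position, orientation): joint angles nearest the present ones, or None.
- read_camera(name): name is "side" or "top"; returns the picture (420x560x3 uint8, red, green, blue); there is no depth.
- get_calibration(name): a dict with "intrinsics" (3x3 intrinsics, pixels), "distortion" ([k1, k2, p1, p2, k3] as OpenCV has them; the pictures are not rectified), "rvec" (rotation vector, rad) and "tvec" (3), from world to camera coordinates, as OpenCV has them. Camera axes: x right, y down, z forward; pixel columns grow to the right and rows downward; lengths in m; the calibration is good to about 2 mm. A picture is of the moment at which its call begins. get_calibration takes no time and is no camera call.
A pose or a line that the arm cannot do raises bot.IKError and nothing moves.
- bot.hand_in(): hands the job in, once; it reports no verdict.
Readings, each from a call of its own:
- bot.read_clock(): time.
- bot.read_q(): joint angles.
- bot.read_qd(): joint speeds.
- bot.read_effort(): joint torques, N m.
- bot.read_position(): TCP position.
- bot.read_tool_rot(): TCP orientation.
- bot.read_contact_force(): force on the tool from outside, world axes, zero at the start.
- bot.read_ft_torque(): the same for the moment, N m.
- bot.read_gripper_width(): opening from 0.0 (shut) to 1.0 (fully open).
Only numpy, scipy, OpenCV 4.12 (cv2) and the standard library are available. Lean on these libraries where they do the work, as an engineer would, in place of code of your own. Each camera call takes 0.05 s, during which the arm holds its last target.

## Task

Gently set the pale prep bowl upright in the middle of the kitchen scale's round pan and let go of it. Then take its weight off the reading: with a closed fingertip pressed lightly on the top of the small knurled edge wheel, roll it sideways, stroke by stroke, until the dial's red zero mark stands under the tip of the black needle. Leave the jars and the shaker where they are.

Things in the scene. Friction and masses are not known exactly. Their poses are not given: they have to be found in the camera images.
- prep_bowl: Loose thin pale, half-clear plastic prep bowl, 125 mm across the rim, 44 mm high, floor 76 mm across and 2 mm thick, flared wall 3 to 4 mm thick; weighs roughly 0.1 to 0.2 kg. Pinch its rim from above, one finger inside and one outside, tips about 18 mm below the rim. Origin at the centre of its underside.
- bowl_center (a point): Centre of the prep bowl, 22 mm above its underside and 22 mm below its rim; z axis up out of the bowl.
- kitchen_scale: Green mechanical kitchen scale, fixed, 150 mm deep (x) by 190 mm wide (y). Origin under its centre on the worktop; its x axis points to its back, its y axis to the left as seen from its front, z up. Right half (y = -43 mm): round steel pan. Left half (y = +55 mm): a round dial 74 mm across facing up and slightly forward, at most 82 mm high, and in front of it a flat ledge 40 mm high with the edge wheel in a slot.
- scale_pan: Round flat steel pan, 100 mm across, on a spring; origin at the centre of its top, 70 mm above the worktop when empty. It sinks 4 to 8 mm under the bowl (250 N/m, at most 12 mm). The dial housing, lower than the bowl's rim, stands beside it, its side 58 mm from the pan's centre.
- wheel_crown (a point): Nominal top of the grey knurled edge wheel (36 mm across, 12 mm wide, axis along scale x), 46 mm above the worktop, at x -50, y +55 mm of the scale. The real top is up to 2 mm higher or lower: feel for it. Sprung, 6 N per mm, 2 mm travel. Press with 3 to 6 N so that it rolls without slip (1.7 N at the rim); over 15 N damages it. Only about 6 mm stands out of the ledge.
- zero_dial (a joint): Angle of the white dial with its tick marks (rad), 0 with its red zero mark at 12 o'clock, positive clockwise as seen from the front; range -1.5 to 3.2. Turned only by the edge wheel: rolling the wheel's top to the right (scale's -y) turns it clockwise, 0.028 rad per mm along the rim.
- scale_needle (a joint): Angle of the black needle (rad), 0 at 12 o'clock (empty pan), positive clockwise seen from the front; 0.2 rad per mm that the pan sinks. The zero mark is under the needle when zero_dial equals scale_needle.
- zero_mark (a point): Point on the red zero mark of the dial, 31 mm from the dial's centre, on its face lying almost flat (tipped 20 degrees towards the front).
- needle_tip (a point): Point at the tip of the black needle, 31 mm from the dial's centre.
- post_axis (a point): Point 200 mm above the worktop on the axis of a fixed oak post, about 125 x 95 mm in section (keep 80 mm clear of the axis), that stands from floor to ceiling to the left of the bowl, between the two worktops: pass in front of it, on the robot's side, not through it.
- jam_jar: Bystander: jam jar with a green lid, 64 x 64 x 99 mm, origin at the centre of its underside.
- salt_shaker: Bystander: grey salt shaker, 44 x 44 x 90 mm, origin at the centre of its underside.
- spice_thyme: Bystander: spice jar with a black cap, 40 x 40 x 105 mm, origin at the centre of its underside.
- hob_jar_10: Bystander: jar of pale yellow spread with a red lid, 66 x 66 x 100 mm, origin at the centre of its underside.

How it is judged:
On the way:
1. the bowl stands upright in the middle of the pan, released (horizontal distance between bowl_center and scale_pan below 0.02 m and z of bowl_center in the frame of scale_pan between 0.017 and 0.027 m and angle between bowl_center's own z axis and vertical below 0.1 rad and contact force between the fingers and prep_bowl below 0.1 N), for 0.3 s.
At the end, for the whole second after the job is handed in: The bowl stands upright and at rest on the pan, its centre within 20 mm of the pan's centre, and the red zero mark is within 4 mm (0.13 rad) of the needle's tip; bowl and scale are released (all of step 1 and distance between zero_mark and needle_tip below 0.004 m and linear speed of prep_bowl below 0.02 m/s and contact force between the fingers and kitchen_scale below 0.1 N); the robot touches nothing.
It fails at once if the fingers press on the edge wheel, or anywhere on the scale, with more than 15 N (contact force between the fingers and kitchen_scale above 15 N).
It fails at once if the bowl is dropped or pressed onto the pan with more than 25 N (contact force between prep_bowl and scale_pan above 25 N).
It fails at once if a jar or the shaker is moved by more than 30 mm (distance of any of jam_jar, salt_shaker, spice_thyme, hob_jar_10 from where it was at the start of the episode above 0.03 m).
It also fails if it takes over 64 s, if anything falls off the work surface, if the arm or the gripper's body presses on something with over 40 N, if the wrist force passes 120 N, or if a joint passes its speed limit or range.

## Working session

There is one attempt and no reset: what is moved stays moved. The work goes in short steps, each a Python script; the robot and the scene stay as the last script left them, time stands still between calls to the robot, and variables do not carry over. Pictures are saved under pics/ and viewed, and the job is handed in when it is done.

```bash
mkdir -p pics; ls; python3 - <<'E'
from workcell import bot, planner, read_camera, get_calibration
import cv2
for n in ("side","top"):
    im=read_camera(n); cv2.imwrite(f"pics/{n}0.png",cv2.resize(im[:,:,::-1],(800,600),interpolation=cv2.INTER_CUBIC)); cv2.imwrite(f"pics/{n}0_raw.png",im[:,:,::-1])
    print(get_calibration(n))
print(bot.read_clock(),bot.read_position(),bot.read_tool_rot())
E
```

```text
pics
{'intrinsics': array([[420.17597018,   0.        , 283.15315206],
       [  0.        , 420.17597018, 204.08532257],
       [  0.        ,   0.        ,   1.        ]]), 'distortion': array([-0.0639775,  0.       ,  0.       ,  0.       ,  0.       ]), 'rvec': array([ 0.38774296, -2.83987831,  1.00093312]), 'tvec': array([0.39049947, 0.31164781, 0.88606879])}
{'intrinsics': array([[425.5741197 ,   0.        , 282.85065399],
       [  0.        , 425.5741197 , 206.36916683],
       [  0.        ,   0.        ,   1.        ]]), 'distortion': array([-0.04943498,  0.        ,  0.        ,  0.        ,  0.        ]), 'rvec': array([ 2.04923085, -2.13921798,  0.25210037]), 'tvec': array([-0.16515597,  0.51881559,  1.03298187])}
0.1 [0.22567273 0.58230032 0.22197246] [-5.77479781e-01 -3.08777757e+00  2.15268176e-03]
```

View pics/side0.png

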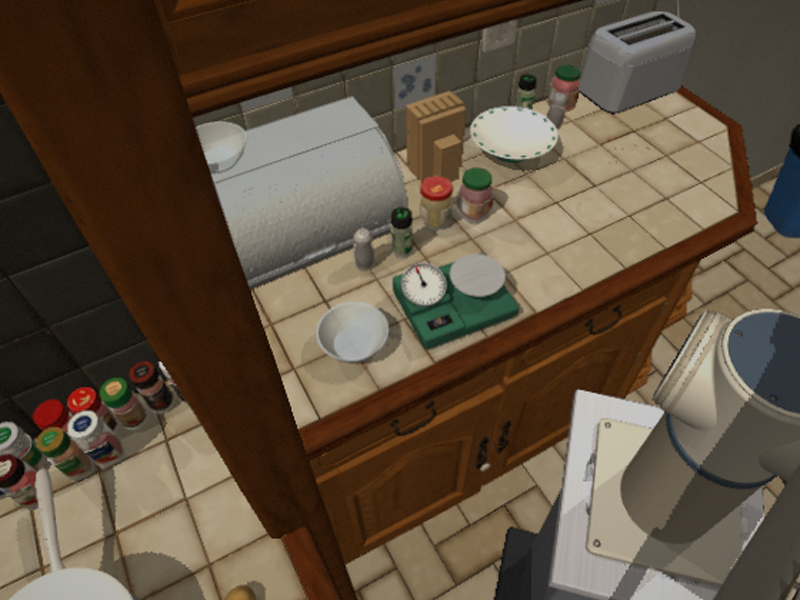

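View pics/top0.png

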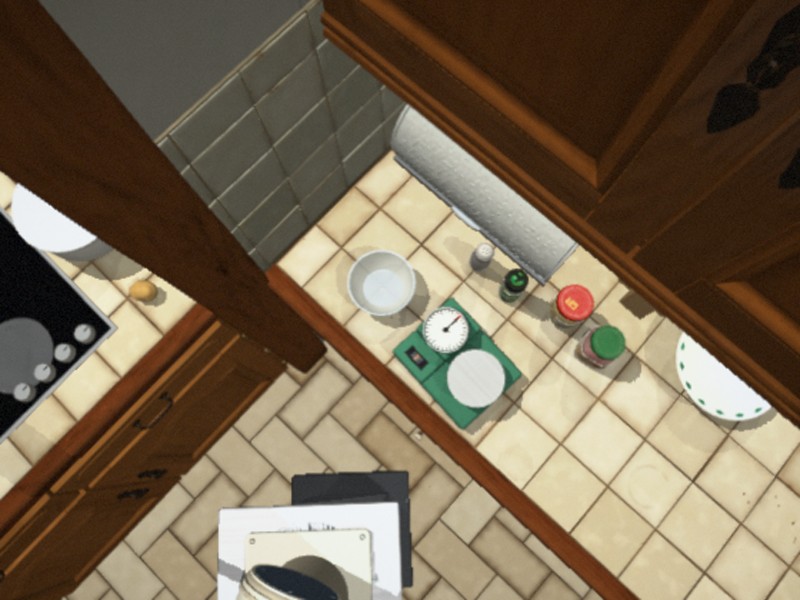

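Side view: the bowl is at about (353,333), the dial at (423,284), the pan at (477,275) and the wheel slot at (440,322). Top view: bowl (381,283), dial (446,329), pan (476,379), slot (417,356); jars lie behind the scale. Next I measure these by casting rays.

```bash
cat > h.py <<'E'
from workcell import bot, planner, read_camera, get_calibration
import cv2, numpy as np
from scipy.spatial.transform import Rotation as R
def ray(n,uv):
    c=get_calibration(n); Rm=cv2.Rodrigues(c["rvec"])[0]
    p=cv2.undistortPoints(np.array([[uv]],float),c["intrinsics"],c["distortion"])[0,0]
    return -Rm.T@c["tvec"], Rm.T@np.array([p[0],p[1],1])
def onz(n,uv,z):
    o,d=ray(n,uv); return o+d*(z-o[2])/d[2]
def tri(uv1,uv2,n1="side",n2="top"):
    o1,d1=ray(n1,uv1);o2,d2=ray(n2,uv2)
    s=np.linalg.lstsq(np.c_[d1,-d2],o2-o1,rcond=None)[0]
    a=o1+s[0]*d1;b=o2+s[1]*d2
    return (a+b)/2,np.linalg.norm(a-b)
def proj(n,P):
    c=get_calibration(n)
    return cv2.projectPoints(np.atleast_2d(np.array(P,float)),c["rvec"],c["tvec"],c["intrinsics"],c["distortion"])[0][:,0]
def snap(n,name,box=None,k=1):
    im=read_camera(n)
    o=im[:,:,::-1]
    cv2.imwrite(f"pics/{name}_raw.png",o)
    if box: x0,y0,x1,y1=box; o=o[y0:y1,x0:x1]
    cv2.imwrite(f"pics/{name}.png",cv2.resize(o,None,fx=k,fy=k,interpolation=cv2.INTER_CUBIC))
    return im
E
python3 - <<'E'
from h import *
s=.7
def t(a,b): return tri(np.array(a)*s,np.array(b)*s)
print("dial",t((423,284),(446,329)));print("pan",t((477,275),(476,379)));print("slot",t((440,322),(417,356)))
print("bowl top rim", onz("top",np.array((381,283))*s,.044),onz("side",np.array((353,333))*s,.044))
print("tcp px",proj("top",[[.226,.583,.223]])/s,proj("side",[[.226,.583,.223]])/s)
print("base",proj("top",[[0,0,0]])/s)
for n in("jam",):
  print(onz("top",np.array((606,342))*s,.099),onz("top",np.array((575,304))*s,.1),onz("top",np.array((516,280))*s,.105),onz("top",np.array((483,254))*s,.09))
# post base corners
for z in (0,): print([onz("top",np.array(p)*s,z) for p in((270,270),(305,370),(325,350),(320,350))])
for n in("side","top"):
  im=cv2.imread(f"pics/{n}0_raw.png")
  b=(210,160,380,270) if n=="side" else (230,160,380,310)
  cv2.imwrite(f"pics/{n}0z.png",cv2.resize(im[b[1]:b[3],b[0]:b[2]],None,fx=4,fy=4,interpolation=cv2.INTER_CUBIC) if n=="side" else cv2.resize(im[b[1]:b[3],b[0]:b[2]],None,fx=4,fy=4,interpolation=cv2.INTER_CUBIC))
E
```

```text
dial (array([ 0.44459023, -0.25888522,  0.06438634]), np.float64(0.0009864319758509025))
pan (array([ 0.35504707, -0.30609758,  0.06284659]), np.float64(0.000662387591843735))
slot (array([ 0.4010827 , -0.20589935,  0.03581915]), np.float64(0.004245015690466174))
bowl top rim [ 0.53981582 -0.14591304  0.044     ] [ 0.5365979 -0.1377688  0.044    ]
tcp px [[-105.16442873  477.0207493 ]] [[ 418.41016484 1025.26163808]]
base [[308.20454747 595.96913657]]
[ 0.40403092 -0.52912841  0.099     ] [ 0.47267314 -0.48258776  0.1       ] [ 0.51877267 -0.38271171  0.105     ] [ 0.57312175 -0.3309258   0.09      ]
[array([0.58689671, 0.06903013, 0.        ]), array([0.39089508, 0.00206715, 0.        ]), array([ 0.42675327, -0.03557938,  0.        ]), array([ 0.42714527, -0.02622497,  0.        ])]
```

View pics/side0z.png

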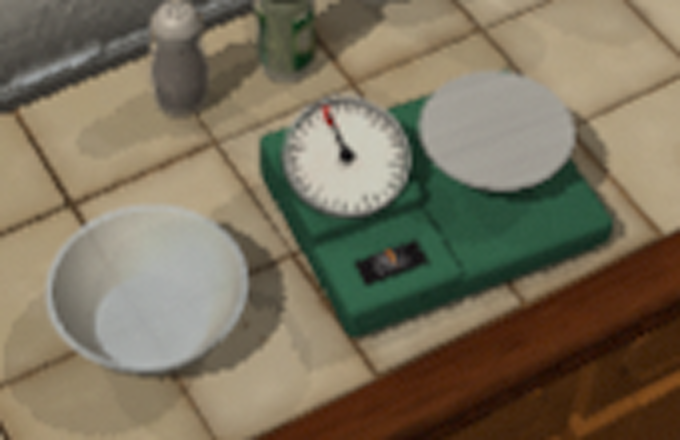

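View pics/top0z.png

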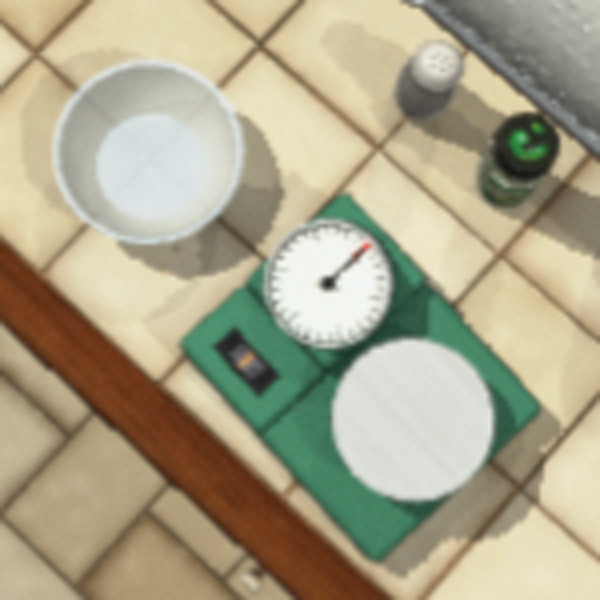

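```bash
cat > meas.py <<'E'
from h import *
def blob(im,seed,lo,hi=None,tol=None):
    pass
def ell(mask,seed,r=45):
    n,l,st,c=cv2.connectedComponentsWithStats(mask.astype(np.uint8))
    k=l[seed[1],seed[0]]
    if k==0: return None
    m=(l==k).astype(np.uint8)
    ct=max(cv2.findContours(m,cv2.RETR_EXTERNAL,cv2.CHAIN_APPROX_NONE)[0],key=len)
    h=cv2.convexHull(ct)
    return cv2.fitEllipse(h)
def pixpan(n,im):
    hsv=cv2.cvtColor(im,cv2.COLOR_RGB2HSV)
    m=(hsv[...,1]<45)&(hsv[...,2]>110)
    return m
E
python3 - <<'E'
from meas import *
seeds={"side":dict(pan=(334,192),dial=(291,203),bowl=(250,232)),"top":dict(pan=(333,265),dial=(305,232),bowl=(267,200))}
res={}
for n in seeds:
    im=cv2.imread(f"pics/{n}0_raw.png")[:,:,::-1].copy()
    hsv=cv2.cvtColor(im,cv2.COLOR_RGB2HSV)
    for k,s in seeds[n].items():
        print(n,k,hsv[s[1],s[0]])
        m=(hsv[...,1]<45)&(hsv[...,2]>100)
        m=cv2.morphologyEx(m.astype(np.uint8),cv2.MORPH_OPEN,np.ones((3,3)))
        e=ell(m,s); print(e); res[n,k]=e[0] if e else None
for k in("pan","dial"):
    print(k,tri(res["side",k],res["top",k]),onz("side",res["side",k],.07),onz("top",res["top",k],.07))
for n in seeds: print("bowl",onz(n,res[n,"bowl"],.044))
# green mask corners
for n,b in(("side",(210,160,380,270)),("top",(230,160,380,310))):
    im=cv2.imread(f"pics/{n}0_raw.png")
    hsv=cv2.cvtColor(im,cv2.COLOR_BGR2HSV)
    m=((hsv[...,0]>65)&(hsv[...,0]<95)&(hsv[...,1]>100)).astype(np.uint8)
    nn,l,st,c=cv2.connectedComponentsWithStats(m)
    k=1+np.argmax(st[1:,4]); ct=max(cv2.findContours((l==k).astype(np.uint8),0,cv2.CHAIN_APPROX_NONE)[0],key=len)
    print(n,cv2.approxPolyDP(cv2.convexHull(ct),2,True)[:,0].tolist())
E
```

```text
side pan [ 21  21 159]
((333.7559509277344, 192.20263671875), (29.503501892089844, 38.94984817504883), 96.06482696533203)
side dial [ 22  24 202]
((296.35528564453125, 198.55006408691406), (29.240802764892578, 31.502613067626953), 97.28384399414062)
side bowl [ 75   3 171]
((246.35079956054688, 231.49618530273438), (41.75424575805664, 51.07300567626953), 80.82624053955078)
top pan [ 40   7 222]
((332.8907775878906, 264.5736389160156), (39.91004943847656, 42.061275482177734), 138.10812377929688)
top dial [ 43   7 245]
((311.5948181152344, 230.428955078125), (31.77611541748047, 32.87139892578125), 122.83797454833984)
top bowl [ 90   9 220]
((266.91302490234375, 197.61685180664062), (47.13428497314453, 49.306583404541016), 83.64276885986328)
pan (array([ 0.35603655, -0.30518984,  0.06500639]), np.float64(0.0005975882112430188)) [ 0.35526172 -0.30086355  0.07      ] [ 0.35584571 -0.30461085  0.07      ]
dial (array([ 0.44358751, -0.25708842,  0.0678405 ]), np.float64(0.0012049391000027408)) [ 0.44253834 -0.25527911  0.07      ] [ 0.44380732 -0.25692522  0.07      ]
bowl [ 0.53995029 -0.14184954  0.044     ]
bowl [ 0.5411048  -0.14651677  0.044     ]
side [[362, 215], [357, 221], [298, 243], [276, 204], [276, 194], [315, 185], [352, 201]]
top [[315, 209], [363, 260], [363, 263], [324, 299], [276, 246]]
```

```bash
python3 - <<'E'
from h import *
w=onz("top",((246.5)/4-.5+230,(360.5)/4-.5+160),.042); ws=onz("side",(391.5/4-.5+210,(260)/4-.5+160),.042)
print("wheel",w,ws)
d=np.array([.4436,-.257,0])
def yaw(v): return np.degrees(np.arctan2(v[1],v[0]))
print("x yaw wheel-dial(top)",yaw(np.array([.44380732,-.2569,0])-w))
print("x yaw side",yaw(np.array([.44253834,-.2553,0])-ws))
c=[onz("top",p,.04) for p in((276,246),(315,209),(363,261),(324,299))]
print(c); print("front",yaw(c[0]-c[3])-90,np.linalg.norm(c[0]-c[3]),"left",yaw(c[1]-c[0]),np.linalg.norm(c[1]-c[0]),"right",yaw(c[2]-c[3]),"back",yaw(c[1]-c[2])-90)
p=np.array([.3555,-.303])
for th in(-40,-44,-48):
    t=np.radians(th);Rm=np.array([[np.cos(t),-np.sin(t)],[np.sin(t),np.cos(t)]])
    print(th,p+Rm@[-50,98]*np.array([.001,.001]), p+Rm@np.array([0,.043]))
E
```

```text
wheel [ 0.40136144 -0.20372227  0.042     ] [ 0.400224   -0.20356998  0.042     ]
x yaw wheel-dial(top) -51.40351739973329
x yaw side -50.71737801878465
[array([ 0.41266124, -0.16538783,  0.04      ]), array([ 0.50582395, -0.27131534,  0.04      ]), array([ 0.36441583, -0.38554474,  0.04      ]), array([ 0.27405382, -0.2800506 ,  0.04      ])]
front -50.40080287019133 0.17988765276694324 left -48.668533345953 0.1410670961549785 right -49.41797808519007 back -51.06874014800407
-40 [ 0.38019096 -0.19578826] [ 0.38313987 -0.27006009]
-44 [ 0.38760953 -0.19777178] [ 0.38537031 -0.27206839]
-48 [ 0.39487166 -0.20026796] [ 0.38745523 -0.27422738]
```

```bash
python3 - <<'E'
from h import *
s=.7
E={}
for n,d in {"top":{"r":[(100,30),(180,160),(262,258)],"l":[(5,205),(100,252),(200,300)]},"side":{"l":[(30,110),(150,330),(260,520)],"r":[(200,170),(240,265),(290,410)]}}.items():
    for k,ps in d.items():
        for p in ps:
            o,r=ray(n,np.array(p)*s); print(n,k,p,o[:2].round(3),np.degrees(np.arctan2(r[1],r[0])).round(2))
            E[n,k]=(o[:2],r[:2])
for a in "lr":
  for b in "lr":
    o1,d1=E["top",a];o2,d2=E["side",b]
    q=np.linalg.solve(np.c_[d1,-d2],o2-o1); print(a,b,o1+q[0]*d1)
E
```

```text
top r (100, 30) [ 0.252 -0.181] 35.17
top r (180, 160) [ 0.252 -0.181] 37.21
top r (262, 258) [ 0.252 -0.181] 36.49
top l (5, 205) [ 0.252 -0.181] 58.01
top l (100, 252) [ 0.252 -0.181] 56.65
top l (200, 300) [ 0.252 -0.181] 53.83
side l (30, 110) [0.277 0.406] -37.3
side l (150, 330) [0.277 0.406] -36.81
side l (260, 520) [0.277 0.406] -35.92
side r (200, 170) [0.277 0.406] -49.97
side r (240, 265) [0.277 0.406] -50.8
side r (290, 410) [0.277 0.406] -50.79
l l [0.54125829 0.21447881]
l r [0.49022126 0.14465678]
r l [0.66542605 0.12452656]
r r [0.56638909 0.05128271]
```

```bash
cat >> h.py <<'E'
def rot(phi,alpha,sgn=1):
    p=np.radians(phi);a=np.radians(alpha)
    e=np.array([np.cos(p),np.sin(p),0]);u=np.array([0,0,1.])
    z=-np.cos(a)*u-np.sin(a)*e; y=sgn*(np.cos(a)*e-np.sin(a)*u); x=np.cross(y,z)
    return R.from_matrix(np.c_[x,y,z]).as_rotvec()
BOWL=np.array([.5405,-.144]); PAN=np.array([.3555,-.303])
def rimpos(c,phi,z0,r=.0505,d=.018):
    p=np.radians(phi); return [c[0]+r*np.cos(p),c[1]+r*np.sin(p),z0+.044-d]
E
python3 - <<'E'
from h import *
print(R.from_rotvec(bot.read_tool_rot()).as_matrix().round(2))
for phi in(165,150):
  for al in (25,):
   for sg in(1,-1):
    for c,z in((BOWL,0),(BOWL,.1),(PAN,.1),(PAN,.066)):
      q=planner.inverse_kinematics(rimpos(c,phi,z),rot(phi,al,sg)); print(phi,sg,z,None if q is None else np.round(q,2))
# retracted path
for az in (66,30,0,-15):
    a=np.radians(az); q=planner.inverse_kinematics([.37*np.cos(a),.37*np.sin(a),.25],rot(az+180,0,1)); print(az,None if q is None else np.round(q,2)); q=planner.inverse_kinematics([.37*np.cos(a),.37*np.sin(a),.25],rot(az+90,0,1)); print(az,None if q is None else np.round(q,2))
E
```

```text
[[-0.93  0.36 -0.  ]
 [ 0.36  0.93 -0.  ]
 [ 0.   -0.   -1.  ]]
165 1 0 [-0.29  0.56  2.26  3.03  0.11  0.08]
165 1 0.1 None
165 1 0.1 [-1.    0.23  2.37  0.95  0.36  1.54]
165 1 0.066 [-1.    0.33  2.38  1.25  0.3   1.22]
165 -1 0 None
165 -1 0.1 [-0.29  0.3   2.24  0.08  0.17 -0.1 ]
165 -1 0.1 [-1.    0.23  2.37  0.95  0.36 -1.6 ]
165 -1 0.066 [-1.    0.33  2.38  1.25  0.3  -1.92]
150 1 0 [-0.17  0.56  2.24  4.25  0.16 -0.78]
150 1 0.1 [-0.17  0.31  2.22 -0.65  0.25 -2.19]
150 1 0.1 [-0.86  0.2   2.41  0.89  0.18  1.96]
150 1 0.066 [-0.86  0.31  2.43  1.64  0.14  1.19]
150 -1 0 [-0.17  0.56  2.24  4.25  0.16  2.36]
150 -1 0.1 [-0.17  0.31  2.22 -0.65  0.25  0.96]
150 -1 0.1 [-0.86  0.2   2.41  0.89  0.18 -1.19]
150 -1 0.066 [-0.86  0.31  2.43  1.64  0.14 -1.95]
66 None
66 [ 1.12 -0.01  2.12  0.    1.03 -1.6 ]
30 None
30 [ 0.49 -0.01  2.12  0.    1.03 -1.6 ]
0 None
0 [-0.03 -0.01  2.12 -0.    1.03 -1.6 ]
-15 None
-15 [-0.29 -0.01  2.12 -0.    1.03 -1.6 ]
```

```bash
python3 - <<'E'
from h import *
for phi in(105,120,135,150,165,200,225):
  for al in (12,18,24):
    o=[]
    for c,z in((BOWL,0),(BOWL,.1),(PAN,.1),(PAN,.066)):
      b=[planner.inverse_kinematics(rimpos(c,phi,z),rot(phi,al,sg)) for sg in(1,-1)]
      o+= [["-" if q is None else str(np.round(q[3:],2)) for q in b]]
    print(phi,al,o)
E
```

```text
105 12 [['[-0.4   0.53 -1.58]', '[-0.4   0.53  1.56]'], ['[-0.3   0.73 -1.7 ]', '[-0.3   0.73  1.44]'], ['[-0.28  0.53 -2.16]', '[-0.28  0.53  0.98]'], ['[-0.34  0.44 -2.1 ]', '[-0.34  0.44  1.04]']]
105 18 [['[-0.62  0.53 -1.32]', '[-0.62  0.53  1.82]'], ['[-0.47  0.72 -1.51]', '[-0.47  0.72  1.63]'], ['[-0.53  0.46 -1.88]', '[-0.53  0.46  1.26]'], ['[-0.66  0.37 -1.74]', '[-0.66  0.37  1.4 ]']]
105 24 [['[-0.83  0.57 -1.08]', '[-0.83  0.57  2.06]'], ['[-0.64  0.72 -1.32]', '[-0.64  0.72  1.83]'], ['[-0.85  0.43 -1.52]', '[-0.85  0.43  1.62]'], ['[-1.06  0.36 -1.29]', '[-1.06  0.36  1.85]']]
120 12 [['[-0.4   0.44 -1.85]', '[-0.4   0.44  1.29]'], ['[-0.28  0.65 -2.  ]', '[-0.28  0.65  1.15]'], ['-', '[-0.19  0.47  0.57]'], ['[-0.23  0.37 -2.52]', '[-0.23  0.37  0.63]']]
120 18 [['[-0.71  0.41 -1.51]', '[-0.71  0.41  1.63]'], ['[-0.48  0.6  -1.78]', '[-0.48  0.6   1.37]'], ['[-0.41  0.35 -2.32]', '[-0.41  0.35  0.82]'], ['[-0.57  0.25 -2.15]', '[-0.57  0.25  0.99]']]
120 24 [['[-1.04  0.42 -1.14]', '[-1.04  0.42  2.  ]'], ['[-0.71  0.57 -1.52]', '[-0.71  0.57  1.62]'], ['[-0.84  0.26
[... 1865 characters left out ...]
, ['[0.73 0.49 1.64]', '[ 0.73  0.49 -1.5 ]'], ['[0.67 0.71 1.14]', '[ 0.67  0.71 -2.  ]'], ['[0.74 0.64 1.05]', '[ 0.74  0.64 -2.09]']]
225 12 [['[0.4  0.54 1.54]', '[ 0.4   0.54 -1.6 ]'], ['[0.3  0.74 1.66]', '[ 0.3   0.74 -1.48]'], ['[0.29 0.8  1.17]', '[ 0.29  0.8  -1.97]'], ['[0.31 0.73 1.14]', '[ 0.31  0.73 -2.  ]']]
225 18 [['[0.61 0.55 1.29]', '[ 0.61  0.55 -1.85]'], ['[0.47 0.73 1.47]', '[ 0.47  0.73 -1.67]'], ['[0.41 0.85 1.03]', '[ 0.41  0.85 -2.12]'], ['[0.44 0.78 0.98]', '[ 0.44  0.78 -2.16]']]
225 24 [['[0.81 0.58 1.05]', '[ 0.81  0.58 -2.09]'], ['[0.63 0.74 1.28]', '[ 0.63  0.74 -1.86]'], ['[0.51 0.91 0.9 ]', '[ 0.51  0.91 -2.24]'], ['[0.54 0.85 0.85]', '[ 0.54  0.85 -2.29]']]
```

```bash
python3 - <<'E'
from h import *
bot.move_gripper(.32)
for az in(66,-16):
    bot.move_j([np.radians(az),-.01,2.12,0,1.03,1.45])
    print(az,bot.read_position(),bot.read_clock(),np.abs(bot.read_contact_force()).max())
rv=rot(120,18,-1); tz=R.from_rotvec(rv).as_matrix()[:,2]
P=np.array(rimpos(BOWL,120,0))
bot.movep(P-tz*.09,rv)
print(bot.read_position(),bot.read_q(),bot.read_clock(),bot.read_contact_force())
snap("side","pre_s",(170,120,380,280),3);snap("top","pre_t",(180,100,380,250),4)
E
```

```text
66 [0.14039262 0.34460128 0.25063789] 2.4417 0.6174224434342591
-16 [ 0.36019928 -0.09035488  0.25029442] 4.2167 0.2790172431292512
[ 0.50103935 -0.07582614  0.1118502 ] [-0.01075936  0.38605838  2.08333614 -0.51501735  0.57022535  1.45946825] 5.025 [-0.40726233  0.15245975 -0.1939241 ]
```

View pics/pre_s.png

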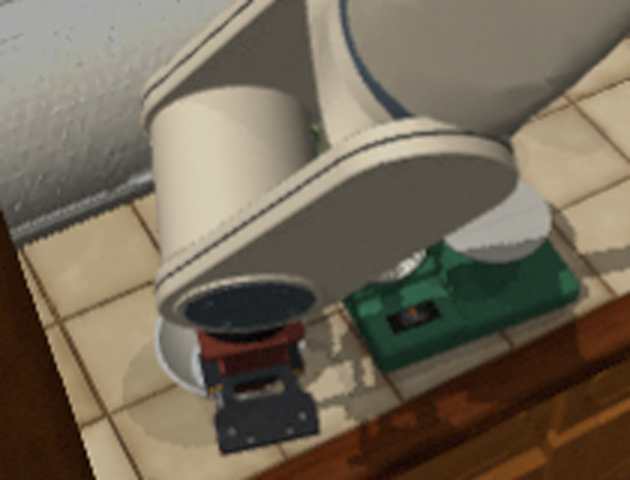

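View pics/pre_t.png

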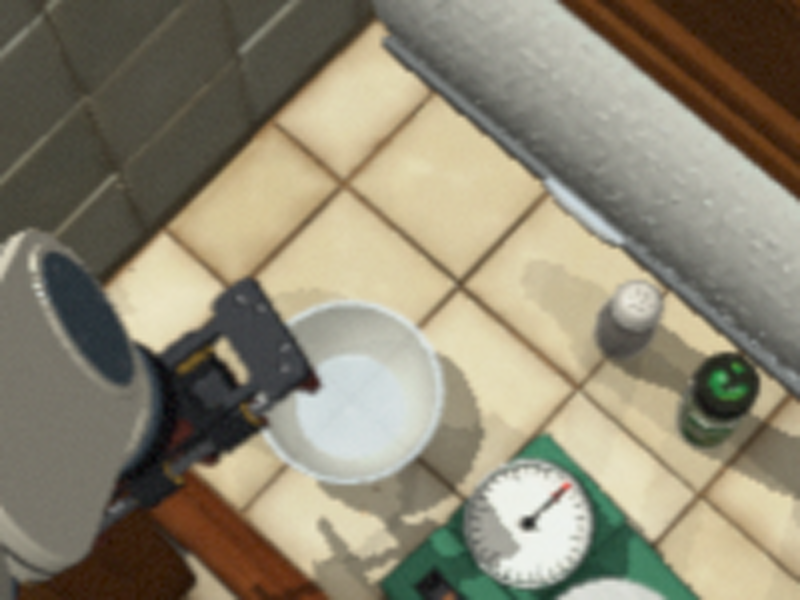

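The gripper is poised over the bowl's near-left rim (top view about (270,385) in the crop), clear of everything. Now I grasp it.

```bash
python3 - <<'E'
from h import *
rv=rot(120,18,-1); P=np.array(rimpos(BOWL,120,0))
print(bot.move_l(P,speed=.08,until_force=6),bot.read_position()-P,bot.read_contact_force())
bot.move_gripper(0,25)
print("w",bot.read_gripper_width(),bot.read_contact_force())
bot.move_l(P+[0,0,.03],speed=.08)
print("w",bot.read_gripper_width(),bot.read_contact_force(),bot.read_clock())
snap("side","g_s",(170,120,380,280),3);snap("top","g_t",(180,100,380,250),4)
E
```

```text
False [2.29730856e-04 7.57945484e-05 3.68563710e-04] [-1.08371783  0.5038954  -0.03237941]
w 0.0858735180214476 [1.31624657 2.06472647 5.23465672]
w 0.06641107568563784 [ 0.4091638   0.95049084 -0.32732158] 7.4
```

View pics/g_s.png

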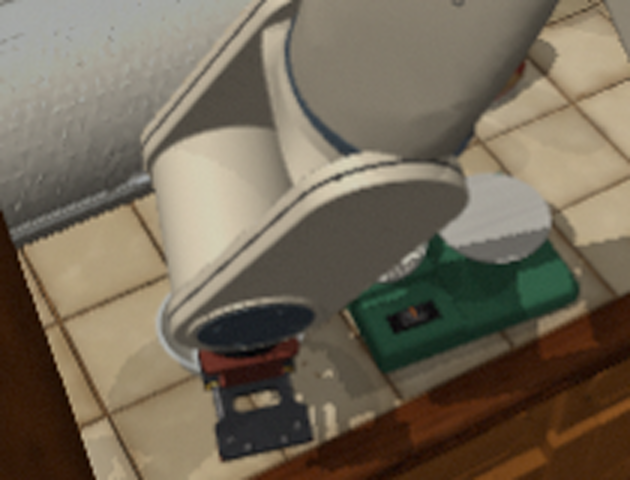

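View pics/g_t.png

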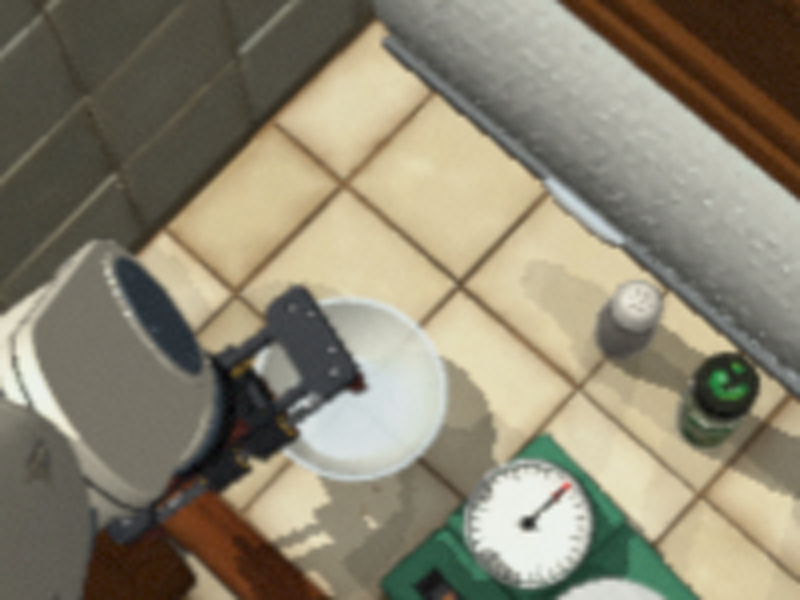

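```bash
python3 - <<'E'
from h import *
P=np.array(rimpos(BOWL,120,0))
bot.move_l(P+[0,0,.12],speed=.12)
print("w",bot.read_gripper_width(),bot.read_contact_force(),bot.read_clock(),bot.read_ft_torque())
snap("side","l_s",(170,100,400,280),3);snap("top","l_t",(180,100,380,250),4)
E
```

```text
w 0.06958077618069934 [-0.25864425  0.47232853 -1.27314576] 8.4 [ 0.2432194   0.31132649 -0.00165862]
```

View pics/l_s.png

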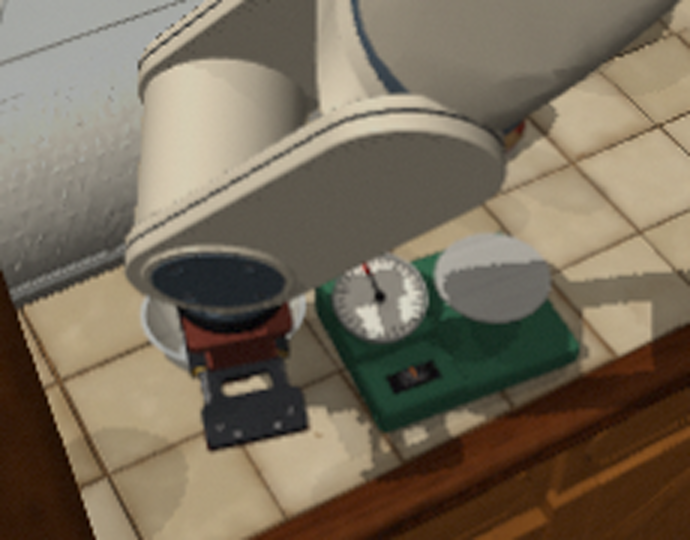

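View pics/l_t.png

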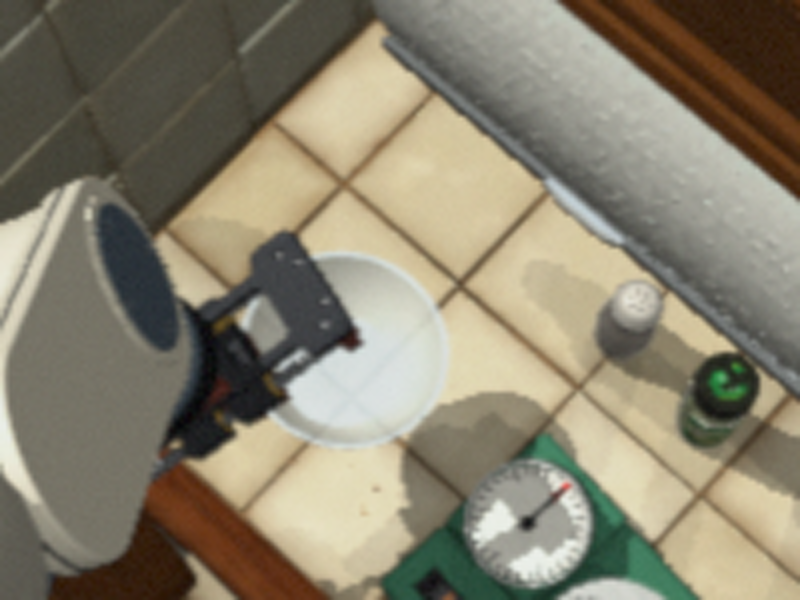

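```bash
python3 - <<'E'
from h import *
t=bot.read_position(); c=onz("top",(266.1,186.6),.164)
print(t,c,c-t,np.array([*BOWL,0])-rimpos(BOWL,120,0))
im=cv2.imread("pics/l_t_raw.png")
# floor centre vs rim centre
f=BOWL; print(proj("top",[[*c[:2],.164],[*c[:2],.122]]))
# place IK along path
for phi in (105,110,120):
    for z in(.16,.1,.066,.06):
        q=planner.inverse_kinematics(rimpos(PAN,phi,z),rot(phi,18,-1)); print(phi,z,None if q is None else np.round(q,2))
E
```

```text
[ 0.5145932  -0.10023384  0.14503415] [ 0.53592701 -0.14934915  0.164     ] [ 0.02133381 -0.04911531  0.01896585] [ 0.02525    -0.04373428 -0.026     ]
[[266.1        186.6       ]
 [266.83423569 191.43331734]]
105 0.16 [-0.5   0.11  2.23 -0.39  0.62  1.1 ]
105 0.1 [-0.5   0.24  2.27 -0.53  0.46  1.26]
105 0.066 [-0.5   0.33  2.29 -0.66  0.37  1.4 ]
105 0.06 [-0.5   0.34  2.29 -0.69  0.36  1.43]
110 0.16 [-0.53  0.09  2.25 -0.36  0.59  0.97]
110 0.1 [-0.53  0.23  2.29 -0.5   0.42  1.13]
110 0.066 [-0.53  0.32  2.31 -0.65  0.33  1.29]
110 0.06 [-0.53  0.34  2.31 -0.68  0.32  1.32]
120 0.16 [-0.59  0.07  2.27 -0.27  0.53  0.67]
120 0.1 [-0.59  0.21  2.32 -0.41  0.35  0.82]
120 0.066 [-0.59  0.31  2.34 -0.57  0.25  0.99]
120 0.06 [-0.59  0.32  2.34 -0.61  0.24  1.04]
```

```bash
python3 - <<'E'
from h import *
rv=rot(110,18,-1)
A=np.array(rimpos(PAN,110,.12,r=.0515))
bot.move_l(np.array(bot.read_position())+[0,0,.02],speed=.1)
bot.movep(A,rv); bot.move_l(A-[0,0,.02],speed=.08)
print("w",bot.read_gripper_width(),bot.read_contact_force(),bot.read_clock(),bot.read_position()-A)
snap("side","p_s",(210,80,400,280),3);snap("top","p_t",(230,160,400,310),4)
E
```

```text
w 0.06329011398127915 [-0.64398701  0.75877543 -1.22614732] 10.175 [ 0.00063508  0.00043426 -0.02020377]
```

View pics/p_s.png

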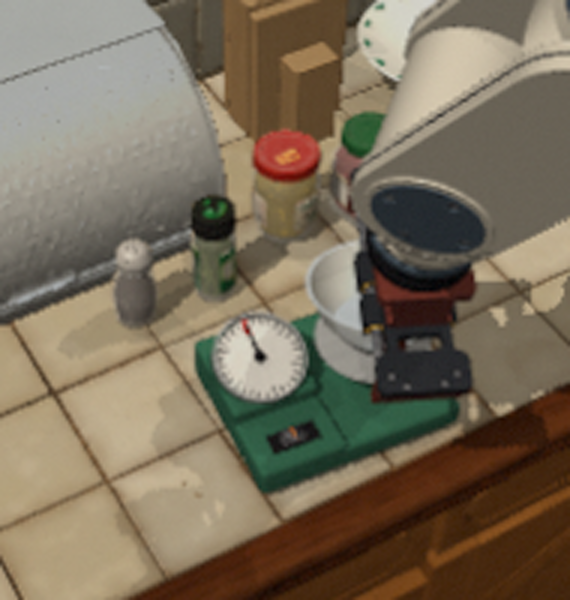

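View pics/p_t.png

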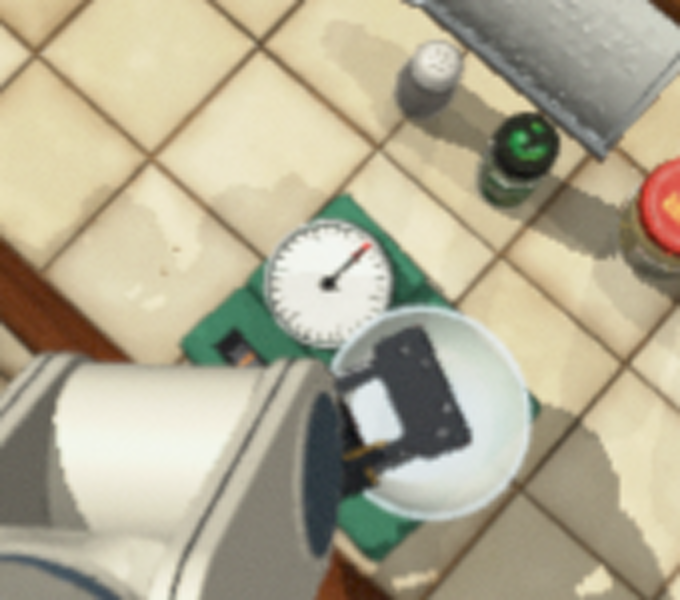

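```bash
python3 - <<'E'
from h import *
for c in ((336.4,262.9),(335.6,262.9)): print(onz("top",c,.144))
print(proj("top",[[.3558,-.3046,.144]]), proj("side",[[.3553,-.301,.144]]))
print(bot.read_position())
E
```

```text
[ 0.35204538 -0.30430207  0.144     ]
[ 0.35212747 -0.30246045  0.144     ]
[[336.41405046 261.26424188]] [[336.13923174 172.36057133]]
[ 0.33858422 -0.25449694  0.12628096]
```

```bash
python3 - <<'E'
from h import *
p=np.array(bot.read_position()); p[0]+=.003
p[2]=.102; bot.move_l(p,speed=.06); print(bot.read_contact_force())
for z in(.098,.095,.092,.089):
    p[2]=z; r=bot.move_l(p,speed=.03,until_force=3); print(z,r,bot.read_position()[2],bot.read_contact_force(),bot.read_gripper_width(),bot.read_ft_torque())
    if r: break
print(bot.read_clock())
snap("side","q_s",(210,80,400,280),3);snap("top","q_t",(230,160,400,310),4)
E
```

```text
[-1.00284394  0.32224613  0.28572282]
0.098 False 0.09817390440207531 [-0.25531738  0.16993264  1.39269548] 0.06677891823134076 [-0.11218523  0.21954575  0.01002022]
0.095 False 0.09496738338571324 [0.41193556 0.06146137 2.07088566] 0.06917061687746524 [-0.23860515  0.11138192 -0.0809089 ]
0.092 False 0.09208669682613033 [-0.27957916  1.14905159  5.69841423] 0.07025749271347444 [-0.38577183  0.06705636 -0.01250449]
0.089 False 0.08917705007375308 [-0.64685416  2.60512881  6.5190164 ] 0.07467197711063084 [-0.34695668 -0.00228116  0.02356323]
11.8667
```

View pics/q_s.png

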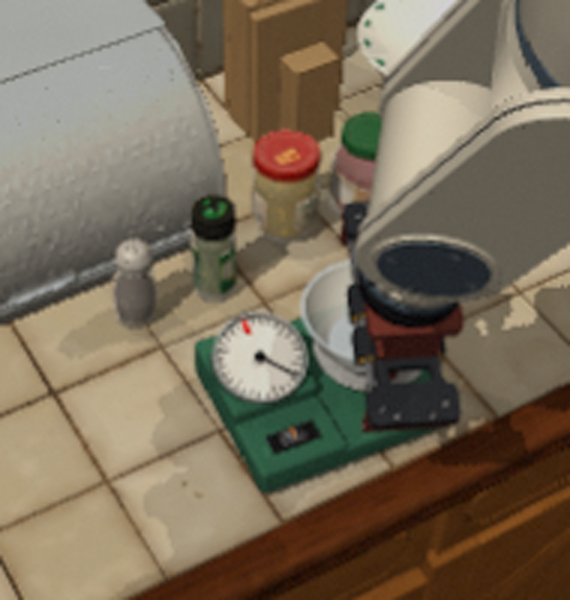

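View pics/q_t.png

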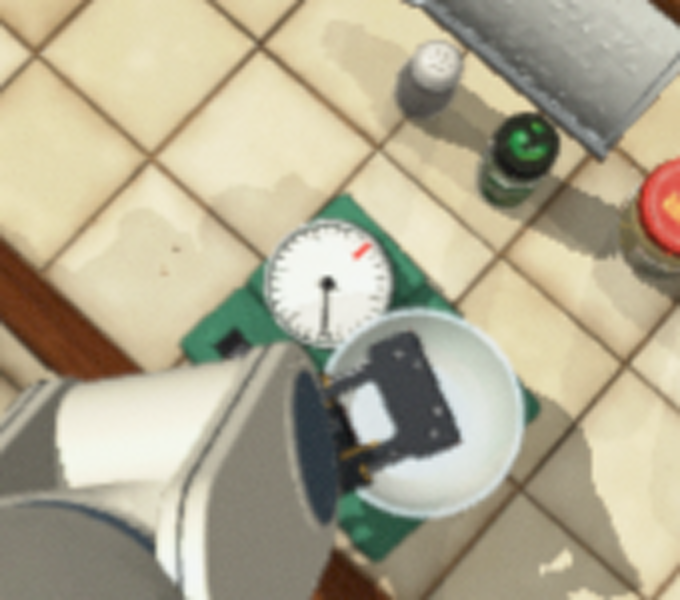

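```bash
python3 - <<'E'
from h import *
p=np.array(bot.read_position()); p[2]=.0945
bot.move_l(p,speed=.03); print(bot.read_contact_force())
bot.move_gripper(.12); bot.move_gripper(.28); print(bot.read_contact_force(),bot.read_gripper_width())
tz=R.from_rotvec(bot.read_tool_rot()).as_matrix()[:,2]
bot.move_l(p-tz*.02,speed=.04); bot.move_l(p-tz*.08,speed=.12)
print(bot.read_contact_force(),bot.read_position(),bot.read_clock())
snap("side","r_s",(210,80,400,280),3);snap("top","r_t",(230,160,400,310),4)
E
```

```text
[ 0.53608476 -1.45068688  1.92853047]
[ 0.39024621 -0.41469359 -0.16077804] 0.28126797203319137
[ 0.20904927 -0.45553041  0.60653082] [ 0.3334159  -0.23132816  0.17028493] 14.3667
```

View pics/r_s.png

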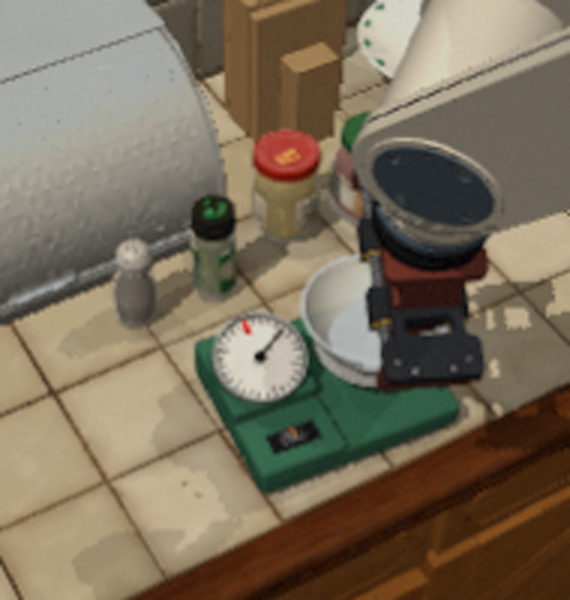

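View pics/r_t.png

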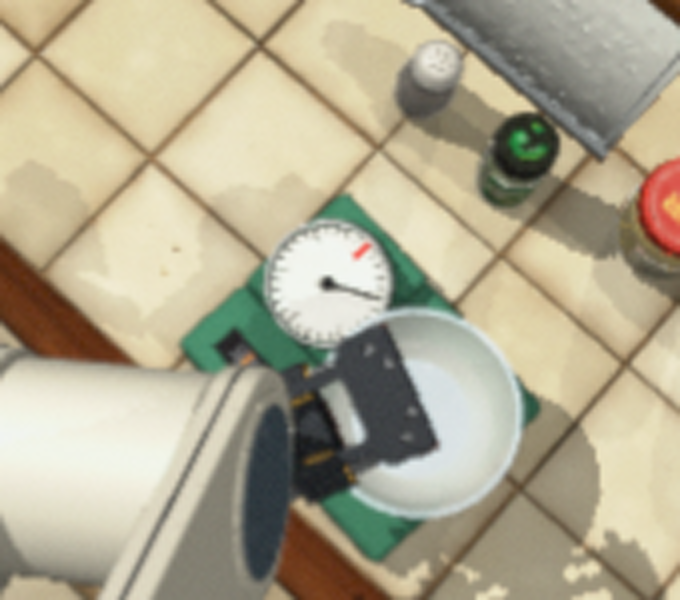

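```bash
cat >> h.py <<'E'
WH=np.array([.4000,-.2028]); YAW=np.radians(-50)
YD=np.array([-np.sin(YAW),np.cos(YAW)]); XD=np.array([np.cos(YAW),np.sin(YAW)])
def wp(s,z,x=0): return [*(WH+YD*s+XD*x),z]
E
python3 - <<'E'
from h import *
for sg in(1,-1):
  for s in(-10,0,10):
    q=planner.inverse_kinematics(wp(s/1000,.047),rot(130,0,sg)); print(sg,s,None if q is None else np.round(q,2))
bot.move_gripper(0,20)
tz=R.from_rotvec(bot.read_tool_rot()).as_matrix()[:,2]
p=np.array(bot.read_position())
bot.move_l(p-tz*.03,speed=.15)
q=[planner.inverse_kinematics(wp(0,.10),rot(130,0,sg)) for sg in (1,-1)]
q0=bot.read_q(); sg=min([(np.abs(a-q0).max(),g) for a,g in zip(q,(1,-1)) if a is not None])[1]
print(sg,q0)
bot.movep(wp(0,.10),rot(130,0,sg)); bot.move_l(wp(0,.058),speed=.1)
print(bot.read_clock(),bot.read_position(),bot.read_contact_force(),bot.read_q())
snap("side","w_s",(250,140,360,260),5);snap("top","w_t",(230,160,400,310),4)
E
```

```text
1 -10 None
1 0 None
1 10 None
-1 -10 [-0.52  0.48  2.12 -0.    0.54  0.36]
-1 0 [-0.5   0.48  2.11 -0.    0.55  0.38]
-1 10 [-0.48  0.49  2.1  -0.    0.55  0.4 ]
-1 [-0.45580454  0.02899466  2.27299268 -0.36676577  0.64001778  1.03935863]
16.6083 [ 0.39999343 -0.20279122  0.05858146] [-0.49011013 -0.14069255 -0.423621  ] [-4.95644510e-01  4.58779444e-01  2.10768729e+00 -3.05812316e-04
  5.74445688e-01  3.77349449e-01]
```

View pics/w_s.png

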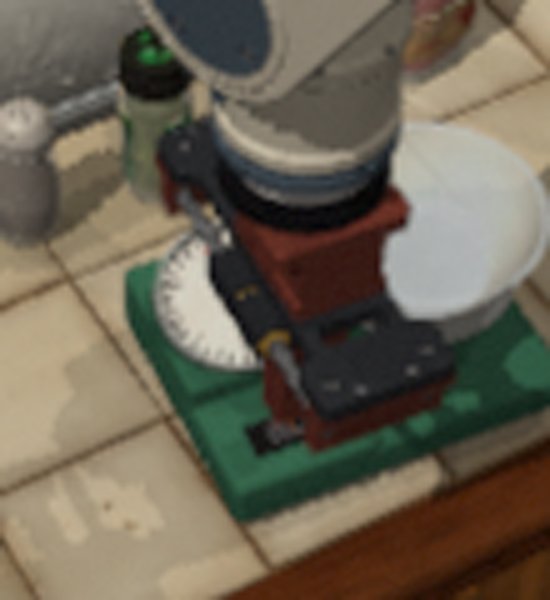

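View pics/w_t.png

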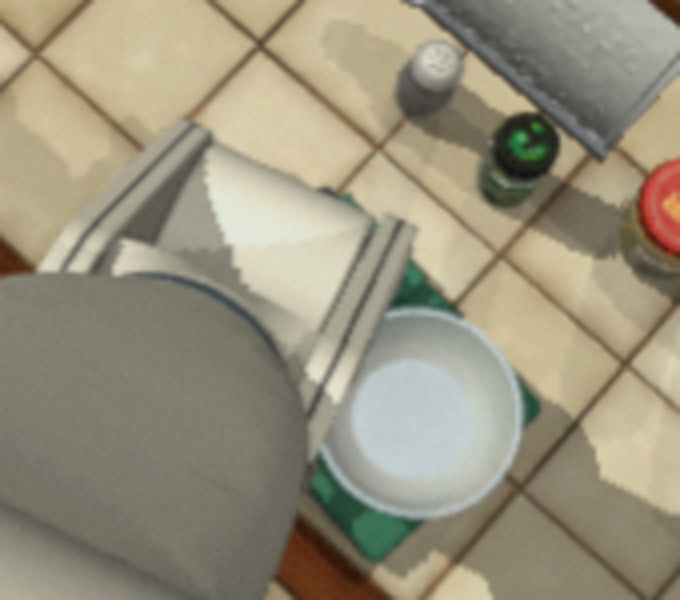

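```bash
python3 - <<'E'
from h import *
def feel(s):
    bot.move_l(wp(s,.052),speed=.06); bot.wait(.1)
    f0=bot.read_contact_force()
    r=bot.move_l(wp(s,.0420),speed=.012,until_force=2.5)
    p=bot.read_position(); f=bot.read_contact_force()
    print(s,r,p,f-f0)
    if not r: bot.move_l(wp(s,.052))
    return p[2]
feel(0.0); bot.wait(.1); print(bot.read_contact_force(),bot.read_position()[2])
bot.move_l(wp(0,.054)); print(bot.read_contact_force())
feel(.007);bot.wait(.1); print(bot.read_contact_force(),bot.read_clock())
bot.move_l(wp(.007,.054))
E
```

```text
0.0 True [ 0.40003866 -0.20282044  0.04531138] [0.76038891 0.79528536 5.06137144]
[-0.35011874 -0.02746729  5.38000265] 0.04541057290571013
[-0.45514644 -0.42582635 -0.51959942]
0.007 True [ 0.40536878 -0.19838068  0.04531932] [0.09457799 0.45469014 4.92456102]
[0.7483676  0.36830551 5.61435442] 19.05
```

```bash
cat >> h.py <<'E'
def stroke(a,b,z=.0455):
    bot.move_l(wp(a,.048),speed=.08); bot.wait(.1); f0=bot.read_contact_force()[2]
    bot.move_l(wp(a,z),speed=.012,until_force=8)
    fa=bot.read_contact_force()[2]-f0; pa=np.array(bot.read_position())
    r=bot.move_l(wp((a+b)/2,z),speed=.03,until_force=8)
    fm=bot.read_contact_force()[2]-f0
    r2=bot.move_l(wp(b,z),speed=.03,until_force=8)
    fb=bot.read_contact_force()[2]-f0; pb=np.array(bot.read_position())
    bot.move_l(wp(b,.054),speed=.06)
    print("stroke",r,r2,np.round([fa,fm,fb],2),"dist",(pa-pb)[:2]@YD,pa[2],pb[2],bot.read_clock())
E
python3 - <<'E'
from h import *
stroke(.007,-.007); 
snap("side","s1",(250,140,360,260),5)
E
```

```text
stroke False False [3.13 3.91 4.19] dist 0.014394324550960187 0.04564375684538463 0.045480669561673875 21.0667
```

View pics/s1.png

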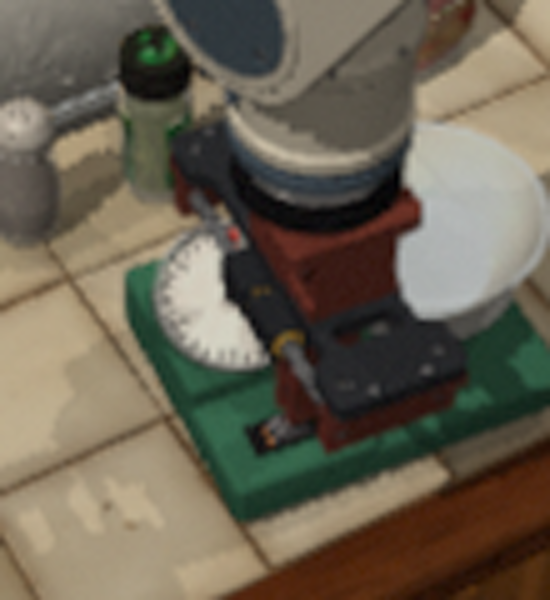

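The red mark has turned clockwise to (233,235), so the strokes work. I'll make a second one, then back off to measure.

```bash
cat > dial.py <<'E'
from h import *
def back():
    bot.move_l(wp(0,.11),speed=.15); q=np.array(bot.read_q())
    q2=q.copy(); q2[1]-=.35; q2[2]+=.0; bot.move_j(q2)
    q3=q2.copy(); q3[0]+=.5; bot.move_j(q3)
E
python3 - <<'E'
from dial import *
stroke(.007,-.007,.0454)
bot.move_l(wp(-.007,.13),speed=.15); q=np.array(bot.read_q()); q[0]+=.45; q[1]-=.15
bot.move_j(q); print(bot.read_position(),bot.read_clock())
snap("side","s2",(250,120,400,260),5);snap("top","t2",(270,190,390,310),5)
E
```

```text
stroke False False [2.8  3.83 4.86] dist 0.014326786824316713 0.04556132656654868 0.04540689936827308 22.9833
[ 0.46686024 -0.01671561  0.197332  ] 24.5083
```

View pics/s2.png

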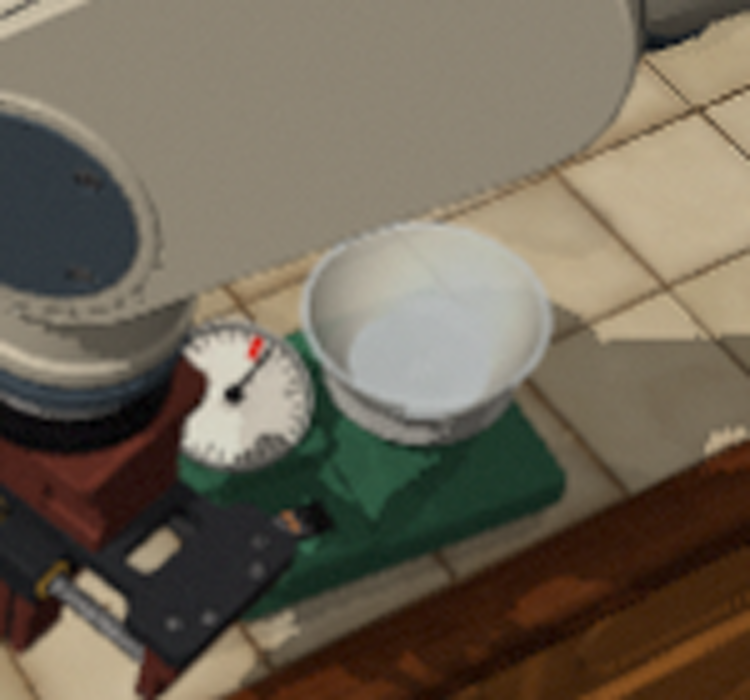

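View pics/t2.png

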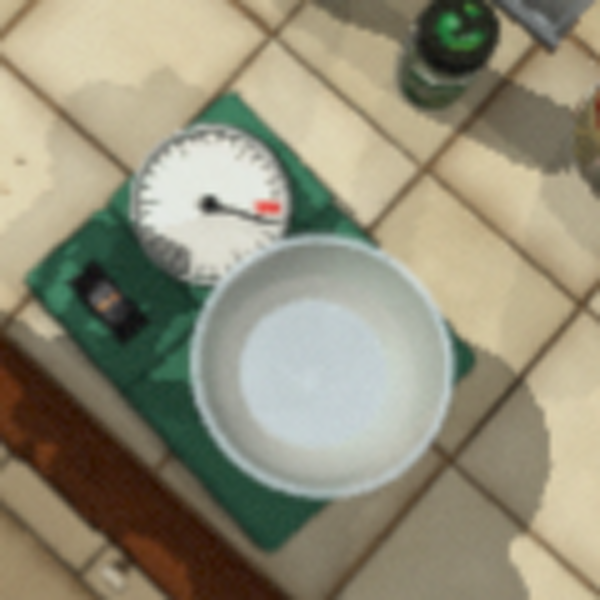

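```bash
cat > ang.py <<'E'
from h import *
def ang(n,im,dbg=True):
    C=np.array([.4436,-.257,.068]); X=np.array([*XD,0]);Y=np.array([*YD,0]);Z=np.array([0,0,1.])
    a=np.radians(20); N=np.cos(a)*Z-np.sin(a)*X; U=np.cos(a)*X+np.sin(a)*Z  # U=12 o'clock, right=-Y
    g=cv2.resize(im,None,fx=4,fy=4,interpolation=cv2.INTER_CUBIC).astype(int)
    yy,xx=np.mgrid[0:g.shape[0],0:g.shape[1]]
    c=proj(n,C)[0]; near=np.hypot((xx+.5)/4-.5-c[0],(yy+.5)/4-.5-c[1])<20
    def uv(mask):
        out=[]
        for y,x in np.argwhere(mask&near):
            o,d=ray(n,((x+.5)/4-.5,(y+.5)/4-.5)); P=o+d*((C-o)@N)/(d@N)-C; out.append((-P@Y,P@U))
        return np.array(out)*1000
    red=(g[...,0]>150)&(g[...,0]-g[...,1]>70)
    blk=(g.max(2)<95)&(g[...,0]-g[...,1]<25)
    r=uv(red); b=uv(blk); b=b[np.hypot(*b.T)<29]
    hub=b[np.hypot(*b.T)<9]
    # hub centre: fine offset
    lab=b[np.hypot(*b.T)>0]
    return r,b
E
python3 - <<'E'
from ang import *
for n,f in(("top","t2"),("side","s2")):
    im=cv2.imread(f"pics/{f}_raw.png")[:,:,::-1].copy()
    r,b=ang(n,im)
    h=b[np.hypot(*b.T)<8].mean(0)  if len(b) else None
    w=np.hypot(*r.T)<37; m=r[w].mean(0)
    t=b-h; rr=np.hypot(*t.T); s=(rr>7)&(rr<24)
    an=np.degrees(np.arctan2(t[s][:,0],t[s][:,1])); 
    print(n,"hub",h,"red",m,np.degrees(np.arctan2(*(m-h))),"needle hist",[(e,c) for c,e in zip(*np.histogram(an,bins=range(-180,181,10))) if c>3])
    k=an[(an>20)&(an<100)]; print(len(k),np.median(k),k.mean())
E
```

```text
top hub [-0.10917514  0.40981129] red [20.89138982 20.7761934 ] 45.87831366541364 needle hist []
0 nan nan
  return _methods._mean(a, axis=axis, dtype=dtype,
  ret = ret.dtype.type(ret / rcount)
<stdin>:10: RuntimeWarning: Mean of empty slice.
Traceback (most recent call last):
  File "ang.py", line 15, in ang
    r=uv(red); b=uv(blk); b=b[np.hypot(*b.T)<29]
  File "ang.py", line 11, in uv
    o,d=ray(n,((x+.5)/4-.5,(y+.5)/4-.5)); P=o+d*((C-o)@N)/(d@N)-C; out.append((-P@Y,P@U))
        ~~~^^^^^^^^^^^^^^^^^^^^^^^^^^^^^
  File "h.py", line 5, in ray
    c=get_calibration(n); Rm=cv2.Rodrigues(c["rvec"])[0]
ValueError: time passes only in moves, steps and waits
```

```bash
sed -i 's/^def ray/import functools\nget_calibration=functools.cache(get_calibration)\ndef ray/' h.py; sed -i 's/g.max(2)<95/g.max(2)<150/' ang.py
cat >> ang.py <<'E'
def report(n,im):
    r,b=ang(n,im); h=b[np.hypot(*b.T)<5].mean(0); m=r[np.hypot(*r.T)<37].mean(0)
    t=b-h; rr=np.hypot(*t.T); s=(rr>7)&(rr<21); an=np.degrees(np.arctan2(t[s][:,0],t[s][:,1]))
    hi=np.histogram(an,bins=range(-180,181,10)); ra=np.degrees(np.arctan2(*(m-h)))
    k=an[abs(an-60)<30]
    print(n,"hub",h.round(1),"red deg",ra.round(1),"needle deg",np.median(k).round(1),len(k),"diff rad",np.radians(np.median(k)-ra).round(3),[(int(e),int(c)) for c,e in zip(*hi) if c>3])
E
python3 - <<'E'
from ang import *
for n,f in(("top","t2"),("side","s2")):
    report(n,cv2.imread(f"pics/{f}_raw.png")[:,:,::-1].copy())
print(bot.read_clock())
E
```

```text
top hub [-0.1  0.1] red deg 45.5 needle deg 59.2 94 diff rad 0.238 [(50, 53), (60, 36)]
side hub [-0.  -0.1] red deg 47.3 needle deg 61.7 133 diff rad 0.252 [(-100, 7), (-90, 34), (-80, 25), (-70, 14), (-60, 11), (-50, 14), (-40, 20), (-30, 7), (40, 4), (50, 50), (60, 63), (70, 16)]
24.6083
```

```bash
python3 - <<'E'
from ang import *
bot.movep(wp(.0045,.13),rot(130,0,-1)); bot.move_l(wp(.0045,.06),speed=.12)
stroke(.0042,-.0041,.0454)
bot.move_l(wp(-.0041,.13),speed=.15); q=np.array(bot.read_q()); q[0]+=.45; q[1]-=.15
bot.move_j(q); bot.wait(.3); print(bot.read_position(),bot.read_clock())
a=snap("side","s3",(250,120,400,260),5);b=snap("top","t3",(270,190,390,310),5)
report("side",a);report("top",b)
E
```

```text
stroke False False [3.35 3.38 3.8 ] dist 0.008640206882759254 0.045647630481871565 0.045470894927564086 27.8167
[ 0.4683623  -0.01445063  0.19790996] 29.6417
side hub [-0.  -0.1] red deg 60.7 needle deg 61.9 135 diff rad 0.02 [(-90, 29), (-80, 22), (-70, 11), (-60, 13), (-50, 20), (-40, 9), (40, 4), (50, 50), (60, 63), (70, 18)]
top hub [-0.1  0.1] red deg 60.2 needle deg 59.4 97 diff rad -0.014 [(50, 52), (60, 40)]
```

View pics/s3.png

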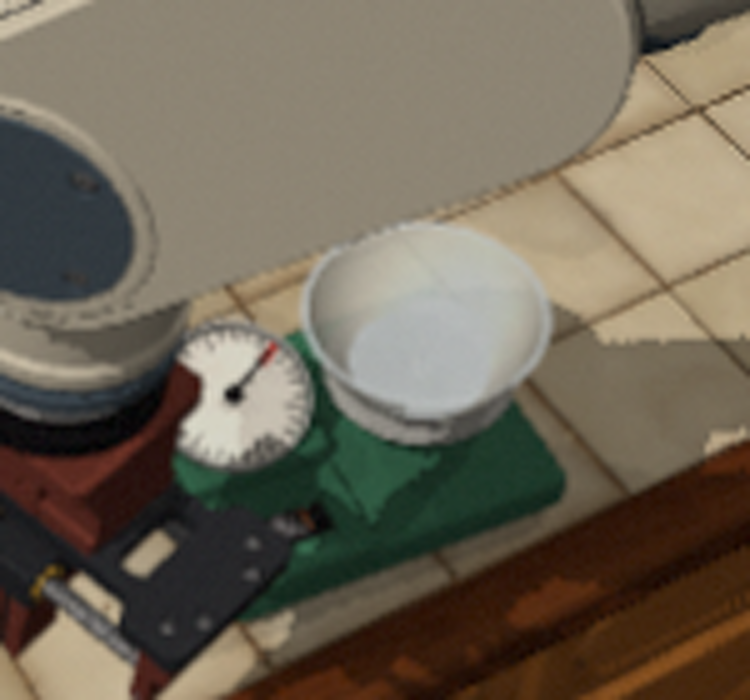

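View pics/t3.png

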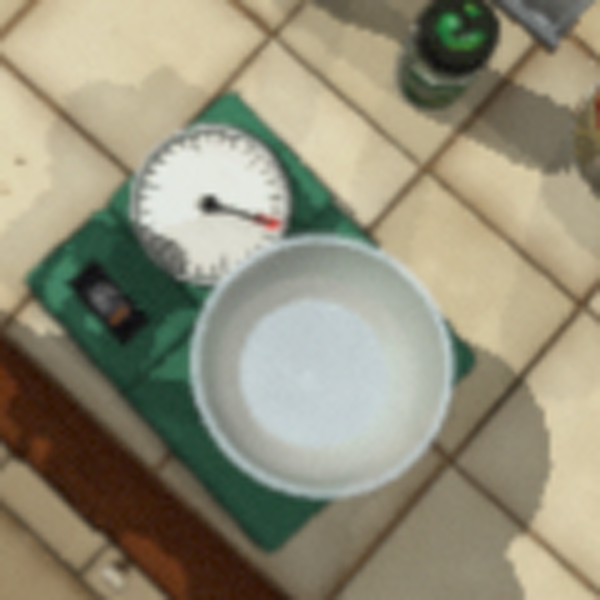

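The red mark sits under the needle in both views: side (270,352), top (272,222). One check of the bowl's centring before I hand in.

```bash
python3 - <<'E'
from h import *
t=onz("top",(334,262.9),.109);print(t, t[:2]-[.3558,-.3046], bot.read_contact_force())
f=onz("top",(270+313.5/5-.5,190+373.5/5-.5),.067); print("floor",f[:2]-[.3558,-.3046])
bot.hand_in()
E
```

```text
[ 0.3558662  -0.30296932  0.109     ] [6.6200862e-05 1.6306826e-03] [-0.74420457  0.68368751  0.15318909]
floor [0.00134007 0.00128836]
the job is handed in; nothing more can be done
```

The bowl is standing upright and released in the middle of the pan, and the red zero mark is under the needle's tip. I handed the job in a little after 29.6 s on the robot's clock, with no verdict reported.

- **Bowl:** I pinched its near-left rim, carried it to the pan, set it down and let go. In the last top-camera picture its rim centre is about 2 mm from the pan's centre and its floor centre agrees. I did not make the same measurement from the side camera.
- **Pan load:** I first pressed the bowl down too far, to roughly the pan's 12 mm limit, because it hung lower in the grip than I expected. The tool reading was about 6.5 N there. I raised it about 5 mm before letting go, and the needle then settled at about 1.05 rad.
- **Wheel:** I felt for its top, which is at about 46 mm. Three strokes totalling 37 mm, pressed with about 3 to 5 N, turned the dial; the two feeling touches reached about 5.5 to 6 N.
- **Zero mark:** The last check put the mark 0.02 rad from the needle in the side view and -0.014 rad in the top view. The two cameras differ slightly in sign, but both are well inside the 0.13 rad allowed.
- **Bystanders:** I kept clear of the jars and the shaker. I saw no shift in the pictures but did not measure their positions again at the end.
- **Camera disagreement:** The two cameras differed by about 4 mm on absolute positions, so I used averages for the bowl and pan.

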